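# Close and lock the label printer's cover

### The job

A fresh roll is in the label printer on the table: push its raised cover down, then set a fingertip in the slot of the round quarter-turn fastener on the cover and, pressing down, turn it clockwise a quarter turn until it stops and the cover stays locked flush by itself. Only then press the round feed button on the printer's nose down and let it come up again. Do it all by pushing with the fingers, not with the arm or the gripper's body; do not lift or carry anything, and leave the pepper mill, the salt shaker, the jam jar and the price sign round the printer where they stand.

Things in the scene. Friction and masses are not known exactly. Their poses are not given: they have to be found in the camera images.
- printer: Grey counter-top label printer, fixed to the table, 200 mm deep (its x), 164 mm wide (its y). Origin in its footprint, on the table, 105 mm behind the front of its nose and 95 mm before its back; x points to its back (away from the robot at yaw 0), y to its left, z up. In front a nose 50 mm deep and 66 mm high, with the label mouth and, on top at its right, the feed button; behind it the roll bay, rim 100 mm high, with the hinged cover on top.
- cover (a joint): Cover hinge at the back of the printer, rad: 0 shut and flush (the cover level), grows as the front edge swings up; limit 1.5. It starts half open (0.65 to 1.1) and stays where it is left (hinge friction 0.25 N m). Two sprung pins under the front edge meet it at about 0.06 and push it up with 2 N, rising to 5 N at 0: an unlocked cover let go rises again to 0.03 to 0.05; a locked one rests under 0.015.
- cover_hinge (a point): Point on the cover's hinge axis, midway across the printer (103 mm above the table); the axis runs along the printer's y.
- cover_left (a point): Point on the outer (upper) face of the flat cover near its front left corner, a good place to push with a fingertip: 134 mm from the hinge axis, 61 mm left of the middle, 14 mm from the cover's front edge, 21 mm from its left edge, beside the fastener. The cover is 6 mm thick, its front edge 148 mm from the hinge axis. Its axes are the cover's (z out of the outer face).
- cover_right (a point): The same place on the right-hand side of the cover.
- fastener (a joint): Quarter-turn fastener, rad: 0 open (slot runs from side to side of the printer), 1.57 locked (slot runs fore and aft, end stop). It grows clockwise, seen from above. It starts within 0.25 of open, stays where it is left (friction 0.06 N m). Its cam tab, under the cover, runs under a lip on the rim over the second half of the turn, which it can do only while the cover is pressed to within about 3 mm of flush at the fastener.
- fastener_slot (a point): Centre of the floor of the fastener's slot, on the turning axis, which is 101 mm from the cover's hinge axis and midway across (110 mm above the table when shut). The head is a steel disc 76 mm across with two black half-moon walls 14 mm high on it that leave a straight slot between them, 28 mm wide, 14 mm deep, 76 mm long, flat-floored and open at both ends. Its axes turn with the head: y along the slot, z out of the cover.
- feed (a joint): Feed button travel, m: 0 up, 0.005 fully down; a spring returns it (1.5 N at the top, 4 N fully down).
- feed_top (a point): Centre of the top of the feed button, a grey round cap 24 mm across in a flat black collar on top of the printer's nose, at its right, 74 mm above the table; pressed straight down.
- pepper_mill_mid (a point): Turned wooden pepper mill, 58 mm across, 150 mm high, loose, behind and left of the printer; the point is half-way up. Leave it.
- salt_shaker_mid (a point): Salt shaker, 44 mm across, 90 mm high, loose, left of the printer; the point is half-way up. Leave it.
- jam_jar_mid (a point): Jam jar, 62 mm across, 99 mm high, loose, right of the printer; the point is half-way up. Leave it.
- price_block_1_mid (a point): Small black price sign in a wooden foot, 22x62x58 mm, loose, in front of the printer between the cake plates; the point is half-way up. Leave it.

How it is judged:
By the outcome, as a careful person would: the job done as asked, in the order asked, and still so for the second after the job is handed in, with the robot touching nothing.
It also fails if it takes over 53 s, if anything falls off the work surface, if the arm or the gripper's body presses on something with over 40 N, if the wrist force passes 120 N, or if a joint passes its speed limit or range.

### The arm

A 6-joint arm with a two-finger parallel gripper is mounted at the origin on a cart in front of the work surface, level with it; the furniture and walls round the work are solid. World frame = base frame: x ahead of the robot, y to its left, z up, the work surface at z = 0. Lengths are in m, angles in rad, forces in N, time in s.
With the tool pointing down it reaches from about 0.35 to 0.975 m from the base axis. Payload 4.9 kg.
Tool frame: the origin (TCP) lies midway between the tips of the shut fingers; the grasp point (between the pads) lies 19 mm behind it; z points along the fingers, y is the direction in which the jaws open and shut (so a half turn about z gives the same grasp; the last joint's range is limited). The gripper opens to 85 mm and grips with 20 to 120 N. Pads are 22 mm wide; open, the fingers measure 114 mm over their backs; the gripper's body (76 mm by 85 mm) begins 54 mm behind the grasp point. The pads swing forward as they close: fully open they stand 13 mm farther back than shut.
Start: joints at [-1.391, 0.053, 1.613, -0, 1.476, -0.119], TCP at [0.184, -0.597, 0.231] pointing down, gripper open.
Joint ranges: [-3.01, 3.01], [-1.01, 2.22], [0.06, 2.58], [-1.02, 4.17], [0.09, 2.62], [-3.14, 3.14]. Speed limits (rad/s): [2.57, 2.57, 3.14, 3.14, 3.14, 3.14].

### API

Orientations are given as a unit quaternion [w, x, y, z].
In Python, from plant import state, grab_frame, camera_params, job_done, boxes_of gives the robot as it stands.
- The arm moves only by the tool step_arm, never from a script. Its argument "steps" is a list of rows, each a list of 4 numbers: the shift along the tool's x, y, z in mm, then the turn about the tool's z in degrees. A call has 1 to 8 rows; each row shifts and turns the pose as measured when the row begins, along the tool's axes as they then stand; what a row does not reach is not made up. A row lasts 1/10 s, in which the tool goes at most 50 mm and 8.59 degrees, less where a joint would pass 70% of its speed; a pose out of reach is approached as far as the arm can. A call is refused whole if a number of a shift passes 50 or a number of a turn 8.59, either way. A call with a gripper value outside its range is refused whole. "claw" is the opening in per cent of the stroke, from 0 (shut) to 100 (fully open), set as the call begins (left out, the last holds). The fingers move at their own pace and stop on an object; the grip force is fixed at half the most. Time passes only in rows, so rows that do not move let the fingers close. It gives the time, the measured TCP pose, the force and the opening at its end, in the units of the state.
- state(): the state, without advancing time (a new reading comes with each control period).
- grab_frame(name): name is "side" or "top"; returns (picture, depth): 480x640x3 uint8, red, green, blue; 480x640 float32, m along the optical axis (not along the pixel's ray), 0 where there is no reading.
- camera_params(name): a dict with "mtx" (3x3 intrinsics, pixels), "k1" (the pictures are not rectified: a ray, as slopes to the right and down, at radius r is drawn at 1 + k1 r^2 times it, then the intrinsics apply), "extrinsics" (4x4, takes a point from camera to world coordinates). Camera axes: x right, y down, z forward; pixel columns grow to the right and rows downward; lengths in m; the calibration is good to about 2 mm. A picture is of the moment at which its call begins. camera_params takes no time and is no camera call.
- job_done(): hands the job in, once; it reports no verdict.
Trained networks look in the newest picture that a camera, given by its name, has taken for a name from the list of things; names that differ only in an ending like _2 or _b are one class to them, and where a whole thing is asked for, a point or a joint stands for the part that bears it (a point fixed in the world has none). Each returns a list of dicts, best first, with "p" (0 to 1); they miss things now and then, are a little off and sometimes report something else, mostly with a low value. They report only what shows in the picture. A call takes as long as a camera call.
- boxes_of(camera, label): "box" ([left, top, width, height] in pixels, round what is visible of it).
The state is a dict: "time": time; "joint_pos": joint angles; "joint_vel": joint speeds; "joint_efforts": joint torques, N m; "tool_pos": TCP position; "tool_rot": TCP orientation; "contact_force": force on the tool from outside, world axes, zero at the start; "ft_torque": the same for the moment, N m; "gripper_width": opening from 0.0 (shut) to 1.0 (fully open).
Only numpy, scipy, OpenCV 4.12 (cv2) and the standard library are available. Lean on these libraries where they do the work, as an engineer would, in place of code of your own. Each camera call takes 0.05 s, during which the arm holds its last target. There are 200 camera calls.

## Working session

There is one attempt and no reset: what is moved stays moved. The work goes in short steps, Python scripts to look and compute and a tool call to move; the robot and the scene stay as the last step left them, time stands still between calls to the robot, and variables do not carry over. Pictures are saved under pics/ and viewed, about 8 in all and at most 12, crops included, and the job is handed in when it is done.

Besides the shell and the picture viewer there is one more tool, called after "Emit:" by a JSON object that holds its "fn" and its "kwargs", one argument or row to a line. step_arm: Moves the arm, as the interface text tells. Its arguments: {"type":"object","properties":{"steps":{"type":"array"},"claw":{"type":"number"}},"required":["steps"]}

```bash
mkdir -p pics; cat > h.py <<'E'
import numpy as np, cv2
from plant import *
def cam(n):
    p=camera_params(n); return np.array(p["mtx"]),p["k1"],np.array(p["extrinsics"])
def pix2w(n,u,v,d):
    K,k1,T=cam(n); u=np.atleast_1d(u).astype(float);v=np.atleast_1d(v).astype(float)
    xd=(u-K[0,2])/K[0,0]; yd=(v-K[1,2])/K[1,1]; x,y=xd.copy(),yd.copy()
    for _ in range(20):
        s=1+k1*(x*x+y*y); x,y=xd/s,yd/s
    P=np.stack([x*d,y*d,np.ones_like(x)*d],-1)
    return P@T[:3,:3].T+T[:3,3]
def w2pix(n,P):
    K,k1,T=cam(n); P=np.atleast_2d(P); c=(P-T[:3,3])@T[:3,:3]; x=c[:,0]/c[:,2];y=c[:,1]/c[:,2]
    s=1+k1*(x*x+y*y); return np.stack([K[0,0]*x*s+K[0,2],K[1,1]*y*s+K[1,2]],-1)
def cloud(n,dep):
    v,u=np.mgrid[0:480,0:640]; return pix2w(n,u.ravel(),v.ravel(),dep.ravel()).reshape(480,640,3)
E
python3 - <<'E'
from h import *
for n in("side","top"):
    im,d=grab_frame(n); cv2.imwrite(f"pics/{n}0.png",im[:,:,::-1]); np.savez(f"{n}0",im=im,d=d)
    C=cloud(n,d); print(n,cam(n)[2].round(3).tolist())
    for l in("printer","cover","fastener","feed_top","pepper_mill_mid","salt_shaker_mid","jam_jar_mid","price_block_1_mid","fastener_slot","cover_left"):
        for b in boxes_of(n,l)[:2]:
            x,y,w,h=b["box"]; cu,cv=int(x+w/2),int(y+h/2)
            print(l,round(b["p"],2),[round(t) for t in b["box"]],C[min(cv,479),min(cu,639)].round(3))
print(state())
E
```

```text
side [[-0.882, -0.18, 0.436, 0.177], [-0.471, 0.31, -0.826, 0.86], [0.014, -0.934, -0.358, 0.424], [0.0, 0.0, 0.0, 1.0]]
printer 0.95 [213, 152, 138, 157] [0.678 0.06  0.073]
cover 0.88 [216, 155, 76, 82] [0.686 0.142 0.163]
fastener 0.43 [247, 157, 31, 32] [0.659 0.154 0.212]
feed_top 0.53 [327, 241, 13, 10] [0.554 0.081 0.073]
pepper_mill_mid 0.4 [254, 159, 21, 28] [0.659 0.147 0.212]
salt_shaker_mid 0.78 [204, 277, 28, 25] [0.62  0.338 0.079]
salt_shaker_mid 0.35 [356, 200, 30, 50] [ 0.55 -0.09  0.06]
jam_jar_mid 0.84 [356, 200, 32, 45] [ 0.548 -0.091  0.067]
price_block_1_mid 0.93 [351, 279, 24, 37] [0.453 0.175 0.034]
fastener_slot 0.67 [252, 159, 22, 30] [0.659 0.154 0.212]
cover_left 0.58 [217, 150, 72, 86] [0.679 0.154 0.173]
top [[-0.027, -0.992, 0.125, 0.457], [-1.0, 0.026, -0.012, 0.104], [0.009, -0.125, -0.992, 1.075], [0.0, 0.0, 0.0, 1.0]]
printer 0.62 [237, 147, 117, 145] [0.63  0.139 0.034]
cover 0.73 [234, 148, 113, 42] [0.669 0.138 0.231]
cover 0.27 [267, 150, 46, 28] [0.676 0.138 0.234]
fastener 0.91 [263, 150, 52, 31] [0.673 0.141 0.235]
pepper_mill_mid 0.7 [325, 2
[... 504 characters left out ...]
]
{'time': 1.1, 'joint_pos': array([-1.39101320e+00,  5.27171131e-02,  1.61290669e+00,  4.90512478e-05,
        1.47596896e+00, -1.18967362e-01]), 'joint_vel': array([ 0.00034377, -0.00170592,  0.00023676,  0.00170617,  0.00096412,
        0.00174472]), 'joint_efforts': array([-5.07762434e-04, -3.93692601e+01, -3.70471537e+01, -1.89374136e-04,
        3.89310508e-04, -1.34289823e-05]), 'tool_pos': array([ 0.18398487, -0.59729402,  0.23128895]), 'tool_rot': array([-7.96885759e-07,  9.88864593e-01,  1.48818067e-01,  2.44024894e-05]), 'contact_force': array([ 0.2650166 ,  0.11650408, -0.16789081]), 'ft_torque': array([ 0.03030945, -0.01260619,  0.00554758]), 'gripper_width': 1.0015086585959019}
```

View pics/top0.png

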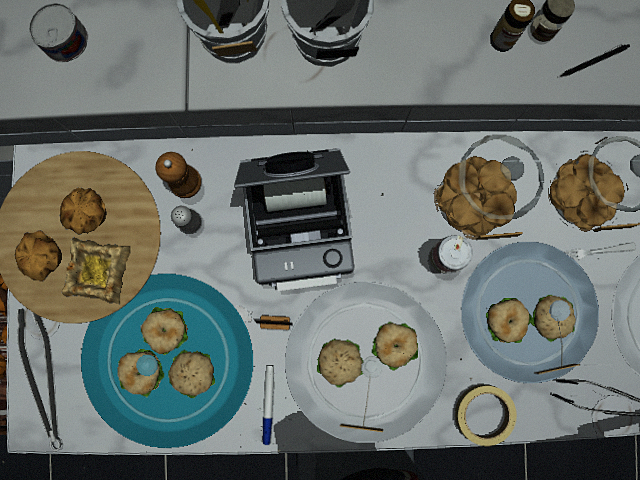

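View pics/side0.png

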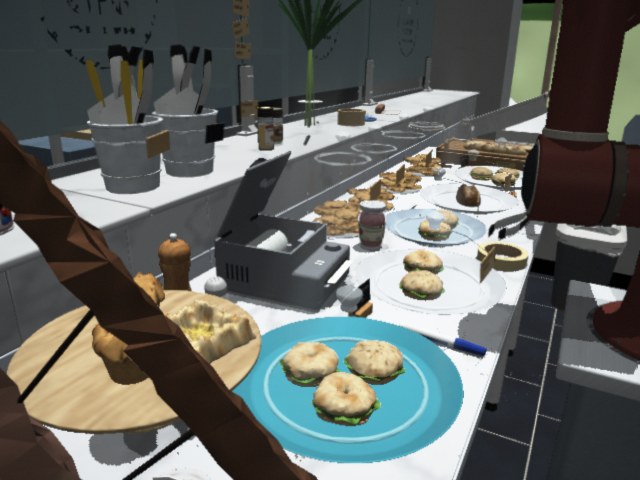

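The top view shows the printer at about (237–354, 147–292), with the feed button at (332,259) and the raised cover and fastener at (290,162). It is yawed slightly to the left. I'll measure the pose from depth next.

```bash
python3 - <<'E'
from h import *
D=np.load("top0.npz"); im,d=D["im"],D["d"]; C=cloud("top",d)
reg=np.zeros((480,640),bool); reg[140:295,225:365]=1; reg&=d>0
def rect(lo,hi,name):
    m=(reg&(C[...,2]>lo)&(C[...,2]<hi)); 
    m=cv2.morphologyEx(m.astype(np.uint8),cv2.MORPH_OPEN,np.ones((3,3)))>0
    P=C[m]; r=cv2.minAreaRect((P[:,:2]*1000).astype(np.float32)); print(name,len(P),np.round(r[0],1),np.round(r[1],1),r[2],np.median(P[:,2])); return P
P=rect(.06,.072,"nose"); rect(.093,.107,"rim")
# cover plane
m=reg&(C[...,2]>.13); P=C[m]
best=None;rng=np.random.default_rng(0)
for _ in range(500):
    a,b,c=P[rng.choice(len(P),3,False)]; n=np.cross(b-a,c-a); n/=np.linalg.norm(n)+1e-12
    k=np.abs((P-a)@n)<.003
    if best is None or k.sum()>best.sum(): best=k
Q=P[best]; c=Q.mean(0); n=np.linalg.svd(Q-c)[2][2]; n*=np.sign(n[2])
print("cover plane n",n,"c",c,best.sum(),len(P),"tilt",np.arccos(n[2]),"yaw",np.arctan2(-n[1],-n[0]))
print("zrange",Q[:,2].min(),Q[:,2].max())
# button circle
g=cv2.cvtColor(im,cv2.COLOR_RGB2GRAY)
s=cv2.resize(im[130:300,225:370],None,fx=4,fy=4,interpolation=cv2.INTER_CUBIC); cv2.imwrite("pics/crop0.png",s[:,:,::-1])
cir=cv2.HoughCircles(cv2.cvtColor(s,cv2.COLOR_RGB2GRAY)[440:,:],cv2.HOUGH_GRADIENT,1,100,param1=100,param2=25,minRadius=20,maxRadius=60)
print(cir)
for z,u,v in ((.074,332.5,258.5),): 
    print(C[255:262,329:336].reshape(-1,3).mean(0))
# side cloud
D=np.load("side0.npz"); Cs=cloud("side",D["d"]); 
m=np.zeros((480,640),bool); m[150:310,210:350]=1
for lo,hi in((.06,.072),(.095,.106)):
    k=m&(Cs[...,2]>lo)&(Cs[...,2]<hi)&(Cs[...,1]<.26)&(Cs[...,1]>.03); P=Cs[k]; print("side",len(P),P.min(0),P.max(0))
E
```

```text
nose 3083 [602.  129.6] [151.4 163.3] 4.796248435974121 0.06561732734989345
rim 991 [629.7 133.7] [105.9 164.5] 5.782996654510498 0.09904505335393965
cover plane n [0.87565774 0.08871106 0.47471451] c [0.67306222 0.13823535 0.20133103] 1634 2735 tilt 1.0761566968924314 yaw -3.0406292035366924
zrange 0.1300082396557003 0.23837955478648654
[[[430.5  73.5  39.1]]]
[0.55486899 0.07910343 0.09378908]
side 2158 [0.519846   0.04258894 0.06001055] [0.80280705 0.22601481 0.07199606]
side 920 [0.56923299 0.04646313 0.09500184] [0.80324072 0.22549711 0.10593369]
```

View pics/crop0.png

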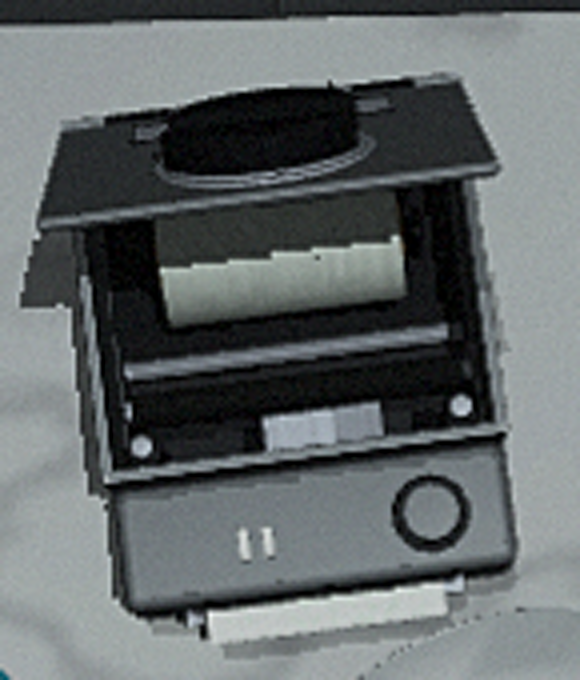

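The measurements agree with each other: printer origin about (0.6315, 0.134), yaw about 0.099, cover angle about 1.08, and hinge at x_p ≈ 92 mm. I'll write a small planner that gives tool-axis rows for targets in the printer frame.

```bash
cat >> h.py <<'E'
from scipy.spatial.transform import Rotation as R
O=np.array([.6315,.1338]); YAW=.099
def p2w(x,y,z):
    c,s=np.cos(YAW),np.sin(YAW); x,y=x/1000,y/1000
    return np.array([O[0]+c*x-s*y,O[1]+s*x+c*y,z/1000])
def w2p(P):
    c,s=np.cos(YAW),np.sin(YAW); d=np.asarray(P)[:2]-O
    return np.array([c*d[0]+s*d[1],-s*d[0]+c*d[1],P[2]])*1000
def head(q): # heading of tool x
    x=R.from_quat(np.roll(q,-1)).as_matrix()[:,0]; return np.arctan2(x[1],x[0])
def where():
    s=state(); print("t",round(s["time"],2),"printer-frame TCP",w2p(s["tool_pos"]).round(1),"A-yaw deg",round(np.degrees(head(s["tool_rot"])-YAW),1),"F",s["contact_force"].round(1),"w",round(s["gripper_width"],2),"j",s["joint_pos"].round(2))
def plan(wps,vmax=46,wmax=8.4):
    "wps: list of (xp,yp,z mm, A-yaw deg); straight legs"
    s=state(); p=w2p(s["tool_pos"]); a=np.degrees(head(s["tool_rot"])-YAW); rows=[]
    for w in wps:
        t=np.array(w[:3],float); da=w[3]-a
        n=int(max(np.ceil(np.linalg.norm(t-p)/vmax),np.ceil(abs(da)/wmax),1))
        for i in range(n):
            k=n-i; d=(t-p)/k; th=np.radians(a); st=(w[3]-a)/k
            l=np.round([np.cos(th)*d[0]+np.sin(th)*d[1], np.sin(th)*d[0]-np.cos(th)*d[1], -d[2]]); r=-round(st,1)
            rows.append([*map(int,l),float(r)])
            p=p+np.array([np.cos(th)*l[0]+np.sin(th)*l[1],np.sin(th)*l[0]-np.cos(th)*l[1],-l[2]]); a-=r
    for i in range(0,len(rows),8): print(rows[i:i+8])
E
python3 - <<'E'
from h import *
where(); w=w2p(state()["tool_pos"])
plan([(w[0],w[1],310,12),(63,61,310,180)])
d=np.load("top0.npz")["d"];C=cloud("top",d); k=(C[...,0]>.72)&(C[...,0]<.9)&(abs(C[...,1]-.2)<.2)
for x in np.arange(.72,.9,.02): 
    q=k&(abs(C[...,0]-x)<.01); print(round(x,2),np.percentile(C[q][:,2],[5,50,99]).round(3))
E
```

```text
t 1.1 printer-frame TCP [-517.6 -683.3  231.3] A-yaw deg 11.4 F [ 0.3  0.1 -0.2] w 1.0 j [-1.39  0.05  1.61  0.    1.48 -0.12]
[[0, 0, -39, -0.3], [0, 0, -40, -0.3], [34, -29, 0, -8.0], [38, -24, 0, -8.0], [41, -18, 0, -8.0], [43, -12, 0, -8.0], [45, -6, 0, -8.0], [45, 0, 0, -8.0]]
[[45, 6, 0, -8.0], [43, 12, 0, -8.0], [41, 18, 0, -8.0], [38, 24, 0, -8.0], [34, 29, 0, -8.0], [30, 33, 0, -8.0], [25, 37, 0, -8.0], [20, 41, 0, -8.0]]
[[14, 43, 0, -8.0], [8, 44, 0, -8.0], [1, 45, 0, -8.0], [-5, 45, 0, -8.0], [-11, 44, 0, -8.0], [-17, 42, 0, -8.0], [-22, 39, 0, -8.0]]
0.72 [-0.003  0.001  0.136]
0.74 [-0.004 -0.     0.1  ]
0.76 [-0.004 -0.     0.004]
0.78 [-0.003  0.002  0.173]
0.8 [-0.017  0.08   0.173]
0.82 [0.167 0.17  0.274]
0.84 [0.168 0.172 0.361]
0.86 [0.168 0.172 0.359]
0.88 [0.168 0.224 0.309]
0.9 [0.168 0.24  0.296]
```

Emit:
{"fn": "step_arm", "kwargs": {
  "steps": [
    [0,0,-39,0],
    [0,0,-40,0],
    [34,-29,0,-8],
    [38,-24,0,-8],
    [41,-18,0,-8],
    [43,-12,0,-8],
    [45,-6,0,-8],
    [45,0,0,-8]
  ],
  "claw": 0
}}

```text
time: 1.9
tool_pos: [0.3296, -0.3659, 0.3134]
tool_rot: [0.0, 0.837, 0.548, 0.001]
contact_force: [-0.2, -0.5, 0.1]
gripper_width: 0.002
```

```bash
python3 -c "
from h import *
where();plan([(63,61,310,180)])"
```

```text
t 1.9 printer-frame TCP [-349.8 -467.4  313.4] A-yaw deg 60.8 F [-0.2 -0.5  0.1] w 0.0 j [-0.99 -0.31  1.81  0.    1.64 -0.58]
[[44, 7, 0, -7.9], [43, 13, 0, -8.0], [41, 19, 0, -7.9], [38, 24, 0, -8.0], [34, 29, 0, -7.9], [30, 33, 0, -8.0], [25, 37, 0, -7.9], [19, 40, 0, -8.0]]
[[13, 43, 0, -7.9], [8, 44, 1, -8.0], [1, 45, 0, -7.9], [-5, 44, 1, -8.0], [-11, 43, 0, -7.9], [-17, 41, 1, -8.0], [-22, 39, 0, -7.9]]
```

Emit:
{"fn": "step_arm", "kwargs": {
  "steps": [
    [44,7,0,-8],
    [43,13,0,-8],
    [41,19,0,-8],
    [38,24,0,-8],
    [34,29,0,-8],
    [30,33,0,-8],
    [25,37,0,-8],
    [19,40,0,-8]
  ]
}}

```text
time: 2.7
tool_pos: [0.5184, -0.0446, 0.3161]
tool_rot: [0.005, 0.398, 0.917, -0.0]
contact_force: [1.2, -0.7, -0.8]
gripper_width: 0.006
```

```bash
python3 -c "
from h import *
where();plan([(66,61,310,180)])"
```

```text
t 2.7 printer-frame TCP [-130.2 -166.4  316.1] A-yaw deg 127.4 F [ 1.2 -0.7 -0.8] w 0.01 j [-0.23 -0.24  1.75 -0.    1.63 -0.98]
[[9, 42, 1, -7.5], [3, 43, 1, -7.5], [-2, 43, 1, -7.5], [-8, 42, 1, -7.5], [-14, 41, 1, -7.5], [-18, 38, 1, -7.5], [-24, 36, 0, -7.6]]
```

Emit:
{"fn": "step_arm", "kwargs": {
  "steps": [
    [9,42,1,-7.5],
    [3,43,1,-7.5],
    [-2,43,1,-7.5],
    [-8,42,1,-7.5],
    [-14,41,1,-7.5],
    [-18,38,1,-7.5],
    [-24,36,0,-7.5],
    [0,0,0,0]
  ]
}}

```text
time: 3.5
tool_pos: [0.6932, 0.2215, 0.3088]
tool_rot: [0.005, -0.073, 0.997, -0.003]
contact_force: [-0.7, -0.4, -0.9]
gripper_width: 0.001
```

```bash
python3 -c "
from h import *
where();plan([(66,61,310,180),(66,61,206,180)],40)"
```

```text
t 3.5 printer-frame TCP [ 70.1  81.2 308.8] A-yaw deg -177.3 F [-0.7 -0.4 -0.9] w 0.0 j [ 0.21  0.25  1.26 -0.01  1.62 -1.51]
[[0, 0, 0, -8.3], [0, 0, 0, -8.3], [0, 0, 0, -8.3], [0, 0, 0, -8.3], [0, 0, 0, -8.3], [0, 0, 0, -8.3], [1, 0, 0, -8.3], [1, 0, 0, -8.3]]
[[1, 0, 0, -8.3], [1, 0, 0, -8.3], [1, 0, 0, -8.3], [0, 0, 0, -8.3], [0, 0, 0, -8.3], [0, 0, 0, -8.3], [0, 0, 0, -8.3], [0, 0, 0, -8.3]]
[[0, 0, 0, -8.3], [0, 1, 0, -8.3], [0, 1, 0, -8.3], [0, 1, 0, -8.3], [0, 1, 0, -8.3], [0, 1, 0, -8.3], [0, 1, 0, -8.3], [0, 0, 0, -8.3]]
[[0, 0, 0, -8.3], [0, 0, 0, -8.3], [0, 0, 0, -8.3], [0, 0, 0, -8.3], [-1, 0, 0, -8.3], [-1, 0, 0, -8.3], [-1, 0, 0, -8.3], [-1, 0, 0, -8.3]]
[[-1, 0, 0, -8.3], [-1, 0, 0, -8.3], [0, 0, 0, -8.3], [-1, 0, 0, -8.3], [0, 0, 0, -8.4], [0, 0, 0, -8.3], [0, 0, 0, -8.4], [-1, -1, 0, -8.3]]
[[0, -1, 0, -8.4], [0, -1, -1, -8.3], [-1, 0, 0, -8.4], [0, 0, 35, 0.0], [0, 0, 34, 0.0], [0, 0, 35, 0.0]]
```

Emit:
{"fn": "step_arm", "kwargs": {
  "steps": [
    [4,-20,0,2.7],
    [0,0,0,0],
    [0,0,35,0],
    [0,0,35,0],
    [0,0,27,0],
    [0,0,0,0]
  ]
}}

```text
time: 4.1
tool_pos: [0.6933, 0.1943, 0.2133]
tool_rot: [0.008, -0.044, 0.999, -0.003]
contact_force: [0.1, -0.4, -0.9]
gripper_width: 0.003
```

```bash
sed -i 's/a=np.degrees(head(s\["tool_rot"\])-YAW)/a=np.degrees(head(s["tool_rot"])-YAW)%360/' h.py; python3 -c "
from h import *
where();im,d=grab_frame('top');cv2.imwrite('pics/top1.png',cv2.resize(im[100:310,180:400],None,fx=3,fy=2.8)[:,:,::-1])
plan([(45,61,212,180),(14,61,195,180),(-10,61,165,180),(-22,61,135,180),(-27,61,104,180)],20)"
```

```text
t 4.1 printer-frame TCP [ 67.5  54.1 213.3] A-yaw deg -180.6 F [ 0.1 -0.4 -0.9] w 0.0 j [ 0.17  0.27  1.4  -0.01  1.46 -1.49]
[[12, 3, 2, -0.3], [12, 4, 2, -0.3], [15, 0, 9, -0.0], [16, 0, 8, -0.0], [12, 0, 15, -0.0], [12, 0, 15, -0.0], [6, 0, 15, -0.0], [6, 0, 15, -0.0]]
[[2, 0, 16, -0.0], [3, 0, 15, -0.0]]
```

View pics/top1.png

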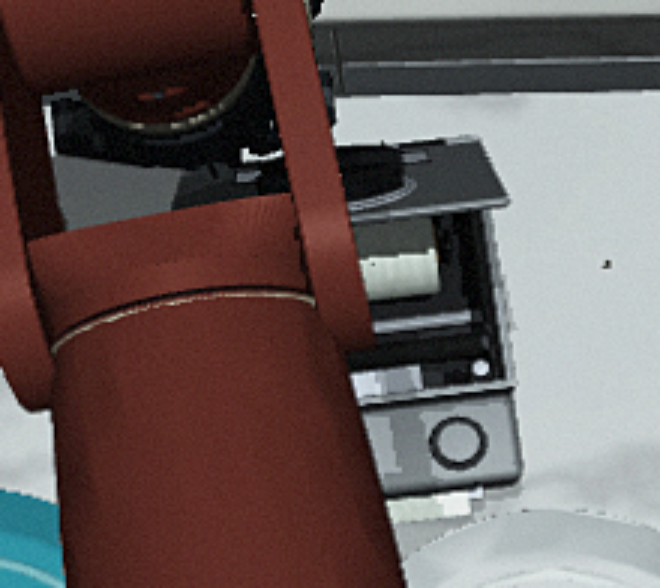

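The arm hides the left half. On the right the cover (row ~180) hasn't moved, and the fingers are behind it. I'll push it forward and down.

Emit:
{"fn": "step_arm", "kwargs": {
  "steps": [
    [2,7,0,0],
    [12,1,3,0],
    [12,0,6,0],
    [15,0,9,0],
    [16,0,9,0]
  ]
}}

```text
time: 4.65
tool_pos: [0.6438, 0.1981, 0.2043]
tool_rot: [0.023, -0.042, 0.999, -0.0]
contact_force: [1.7, -0.5, 0.1]
gripper_width: -0.002
```

```bash
python3 -c "
from h import *
where();plan([(-10,62,165,180),(-22,62,135,180),(-27,62,104,180)],15)"
```

```text
t 4.65 printer-frame TCP [ 18.6  62.8 204.3] A-yaw deg -180.9 F [ 1.7 -0.5  0.1] w -0.0 j [ 0.19  0.15  1.55 -0.01  1.39 -1.46]
[[7, 0, 10, -0.2], [7, 0, 10, -0.2], [7, -1, 10, -0.2], [8, 0, 9, -0.3], [4, 0, 10, 0.0], [4, 0, 10, 0.0], [4, 0, 10, 0.0], [2, 0, 10, 0.0]]
[[1, 0, 11, 0.0], [2, 0, 10, 0.0]]
```

Emit:
{"fn": "step_arm", "kwargs": {
  "steps": [
    [10,0,10,0],
    [10,0,11,0],
    [10,0,13,0],
    [6,0,13,0],
    [5,0,13,0],
    [4,0,13,0]
  ]
}}

```text
time: 5.25
tool_pos: [0.6096, 0.1971, 0.1466]
tool_rot: [0.039, -0.041, 0.998, 0.002]
contact_force: [0.0, -0.2, 1.1]
gripper_width: 0.002
```

```bash
python3 -c "
from h import *
where();plan([(-27,62,104,180)],15);print(R.from_quat(np.roll(state()['tool_rot'],-1)).as_matrix()[:,2].round(3))"
```

```text
t 5.25 printer-frame TCP [-15.6  65.1 146.6] A-yaw deg -180.9 F [ 0.  -0.2  1.1] w 0.0 j [ 0.2   0.1   1.7  -0.01  1.25 -1.45]
[[4, -1, 14, -0.3], [4, -1, 14, -0.3], [3, -1, 15, -0.3]]
[ 0.078  0.008 -0.997]
```

Emit:
{"fn": "step_arm", "kwargs": {
  "steps": [
    [4,-1,14,0],
    [5,-1,14,0],
    [4,-1,12,0],
    [0,0,6,0],
    [0,0,4,0]
  ]
}}

```text
time: 5.75
tool_pos: [0.6027, 0.1947, 0.1061]
tool_rot: [0.04, -0.042, 0.998, 0.003]
contact_force: [-12.6, -3.5, 20.2]
gripper_width: 0.003
```

```bash
python3 -c "
from h import *
where();print(R.from_quat(np.roll(state()['tool_rot'],-1)).as_matrix()[:,2].round(3))"
```

```text
t 5.75 printer-frame TCP [-22.6  63.5 106.1] A-yaw deg -180.9 F [-12.6  -3.5  20.2] w 0.0 j [ 0.2   0.13  1.75 -0.01  1.18 -1.45]
[ 0.08   0.009 -0.997]
```

The cover is down flush (tip z 106 mm, 20 N). I'll lift off and move to the right to see the fastener.

Emit:
{"fn": "step_arm", "kwargs": {
  "steps": [
    [0,0,-15,0],
    [0,0,-45,0],
    [10,-45,-40,0],
    [20,-45,-30,0],
    [20,-45,0,0],
    [10,-45,0,0],
    [0,-30,0,0],
    [0,0,0,0]
  ]
}}

```text
time: 6.55
tool_pos: [0.5508, -0.0156, 0.2204]
tool_rot: [0.037, -0.043, 0.998, 0.001]
contact_force: [0.0, 0.2, 0.1]
gripper_width: 0.0
```

```bash
python3 - <<'E'
from h import *
where();print(R.from_quat(np.roll(state()['tool_rot'],-1)).as_matrix()[:,2].round(3))
im,d=grab_frame('top');cv2.imwrite('pics/top2.png',cv2.resize(im[130:300,210:370],None,fx=4.5,fy=3.5)[:,:,::-1]);np.savez("top2",im=im,d=d)
for l in("fastener","fastener_slot","cover","feed_top"):
    print(l,boxes_of("top",l)[:2])
print(w2pix("top",np.array([p2w(-9,0,110),p2w(-9,38,124),p2w(-9,-38,124),p2w(-80,-48,74),p2w(-55,82,106),p2w(-55,-82,106)])).round(1).tolist())
E
```

```text
t 6.55 printer-frame TCP [ -95.1 -140.7  220.4] A-yaw deg -180.7 F [0.  0.2 0.1] w 0.0 j [-0.17 -0.17  1.84  0.02  1.39 -1.83]
[ 0.074  0.005 -0.997]
fastener [{'box': [273.5, 190.3, 45.4, 48.0], 'p': 0.71}]
fastener_slot [{'box': [276.9, 191.3, 45.4, 48.8], 'p': 0.87}]
cover [{'box': [238.1, 151.3, 113.7, 102.5], 'p': 0.74}]
feed_top [{'box': [327.5, 254.9, 13.4, 9.6], 'p': 0.49}, {'box': [275.0, 190.9, 46.9, 48.6], 'p': 0.42}]
[[297.2, 215.5], [272.8, 217.0], [320.9, 211.0], [332.3, 258.1], [249.5, 250.7], [351.9, 237.9]]
```

View pics/top2.png

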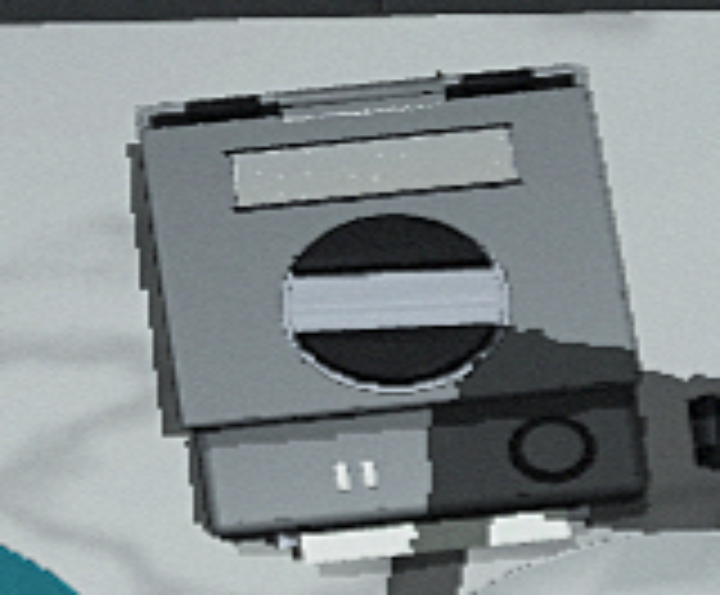

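The cover sits just above flush. The slot centre is at crop (397,300), i.e. full-image (298,216), against a predicted (297,215.5). The slot is about 3.7° clockwise of open. Next I'll move above it with the fingers partly spread along the slot.

```bash
python3 -c "
from h import *
plan([(-60,-100,220,176.3),(-8,-1.5,190,176.3),(-8,-1.5,140,176.3)],40)"
```

```text
[[-17, 18, 0, 1.7], [-17, 19, 1, 1.7], [-15, 34, 10, -0.0], [-15, 34, 10, -0.0], [-15, 34, 10, -0.0], [0, 0, 25, -0.0], [0, 0, 25, -0.0]]
```

Emit:
{"fn": "step_arm", "kwargs": {
  "steps": [
    [-17,18,0,1.7],
    [-17,19,1,1.7],
    [-15,34,8,1],
    [-15,34,8,0],
    [-15,34,8,0],
    [0,0,10,0],
    [0,0,0,0]
  ],
  "claw": 35
}}

```text
time: 7.5
tool_pos: [0.6289, 0.1461, 0.1894]
tool_rot: [0.036, -0.012, 0.999, 0.003]
contact_force: [-0.4, 0.1, -0.3]
gripper_width: 0.353
```

```bash
python3 -c "
from h import *
where();plan([(-8,-1.5,140,176.3)],20);print(R.from_quat(np.roll(state()['tool_rot'],-1)).as_matrix()[:,2].round(3))"
```

```text
t 7.5 printer-frame TCP [ -1.3  12.5 189.4] A-yaw deg -184.3 F [-0.4  0.1 -0.3] w 0.35 j [ 0.11  0.08  1.65 -0.    1.33 -1.48]
[[2, -5, 16, -0.2], [2, -5, 17, -0.2], [2, -4, 16, -0.2]]
[ 0.073  0.008 -0.997]
```

Emit:
{"fn": "step_arm", "kwargs": {
  "steps": [
    [7,-10,15,0],
    [3,-4,15,0],
    [0,0,18,0],
    [0,0,0,0]
  ]
}}

```text
time: 7.9
tool_pos: [0.6217, 0.1319, 0.1391]
tool_rot: [0.037, -0.013, 0.999, 0.003]
contact_force: [-0.6, 0.7, -0.1]
gripper_width: 0.349
```

```bash
python3 -c "
from h import *
where()"
```

```text
t 7.9 printer-frame TCP [-10.   -0.9 139.1] A-yaw deg -184.2 F [-0.6  0.7 -0.1] w 0.35 j [ 0.09  0.1   1.72  0.    1.25 -1.51]
```

Emit:
{"fn": "step_arm", "kwargs": {
  "steps": [
    [1,0,12,0],
    [0,0,10,0],
    [0,0,6,0],
    [0,0,0,0]
  ]
}}

```text
time: 8.3
tool_pos: [0.6238, 0.1314, 0.1119]
tool_rot: [0.038, -0.012, 0.999, 0.003]
contact_force: [0.0, 1.1, 0.9]
gripper_width: 0.353
```

```bash
python3 -c "
from h import *
where()"
```

```text
t 8.3 printer-frame TCP [ -7.9  -1.7 111.9] A-yaw deg -184.3 F [0.  1.1 0.9] w 0.35 j [ 0.09  0.13  1.73  0.    1.2  -1.51]
```

Emit:
{"fn": "step_arm", "kwargs": {
  "steps": [
    [1,0,5,0],
    [0,0,4,0],
    [0,0,4,0]
  ]
}}

```text
time: 8.6
tool_pos: [0.6243, 0.1314, 0.1095]
tool_rot: [0.037, -0.013, 0.999, 0.003]
contact_force: [-14.4, -2.0, 19.8]
gripper_width: 0.351
```

```bash
python3 -c "
from h import *
where()"
```

```text
t 8.6 printer-frame TCP [ -7.4  -1.7 109.5] A-yaw deg -184.2 F [-14.4  -2.   19.8] w 0.35 j [ 0.09  0.14  1.73 -0.    1.2  -1.51]
```

Emit:
{"fn": "step_arm", "kwargs": {
  "steps": [
    [2,0,5,0],
    [0,0,5,6],
    [0,0,5,6],
    [0,0,5,6]
  ]
}}

```text
time: 9.0
tool_pos: [0.624, 0.1306, 0.1093]
tool_rot: [0.034, 0.148, 0.988, 0.005]
contact_force: [-16.8, -2.2, 23.9]
gripper_width: 0.348
```

```bash
python3 -c "
from h import *
where();print(state()['ft_torque'].round(2))"
```

```text
t 9.0 printer-frame TCP [ -7.8  -2.5 109.3] A-yaw deg 157.3 F [-16.8  -2.2  23.9] w 0.35 j [ 0.09  0.14  1.73 -0.01  1.2  -1.18]
[-0.76  2.88  0.11]
```

Emit:
{"fn": "step_arm", "kwargs": {
  "steps": [
    [1,0,5,8],
    [0,0,5,8],
    [0,0,5,8],
    [0,0,5,8]
  ]
}}

```text
time: 9.4
tool_pos: [0.6225, 0.1296, 0.1095]
tool_rot: [0.028, 0.423, 0.906, 0.009]
contact_force: [-15.6, -2.3, 23.7]
gripper_width: 0.347
```

```bash
python3 -c "
from h import *
where();print(state()['ft_torque'].round(2))"
```

```text
t 9.4 printer-frame TCP [ -9.4  -3.3 109.5] A-yaw deg 124.2 F [-15.6  -2.3  23.7] w 0.35 j [ 0.09  0.14  1.73 -0.01  1.21 -0.6 ]
[-0.72  3.17  0.09]
```

Emit:
{"fn": "step_arm", "kwargs": {
  "steps": [
    [1,0,5,8],
    [1,0,5,8],
    [1,0,5,8],
    [0,0,5,8]
  ]
}}

```text
time: 9.8
tool_pos: [0.6209, 0.1296, 0.1097]
tool_rot: [0.024, 0.664, 0.748, 0.011]
contact_force: [-16.9, 0.8, 24.1]
gripper_width: 0.352
```

```bash
python3 -c "
from h import *
where();print(state()['ft_torque'].round(2))"
```

```text
t 9.8 printer-frame TCP [-11.   -3.1 109.7] A-yaw deg 91.1 F [-16.9   0.8  24.1] w 0.35 j [ 0.1   0.15  1.72 -0.02  1.22 -0.01]
[-0.05  3.1   0.03]
```

Emit:
{"fn": "step_arm", "kwargs": {
  "steps": [
    [1,0,5,6],
    [0,0,5,5],
    [0,0,5,3]
  ]
}}

```text
time: 10.1
tool_pos: [0.6226, 0.1325, 0.1098]
tool_rot: [0.022, 0.751, 0.659, 0.014]
contact_force: [-15.8, -2.4, 22.8]
gripper_width: 0.348
```

```bash
python3 -c "
from h import *
where();print(state()['ft_torque'].round(2))"
```

```text
t 10.1 printer-frame TCP [ -9.   -0.4 109.8] A-yaw deg 76.8 F [-15.8  -2.4  22.8] w 0.35 j [ 0.1   0.15  1.72 -0.02  1.22  0.24]
[-0.33  2.91  1.58]
```

The wrist moment jumped to 1.6 N m, so the fastener is at its stop. I'll unload, lift out and look.

Emit:
{"fn": "step_arm", "kwargs": {
  "steps": [
    [0,0,0,-4],
    [0,0,-4,-2],
    [0,0,-12,0],
    [0,0,-35,0],
    [0,0,-45,0],
    [-45,0,-10,0],
    [-45,0,0,0],
    [-45,0,0,0]
  ]
}}

```text
time: 10.9
tool_pos: [0.616, 0.0015, 0.2294]
tool_rot: [0.027, 0.712, 0.702, 0.016]
contact_force: [0.0, -0.3, -0.2]
gripper_width: 0.351
```

Emit:
{"fn": "step_arm", "kwargs": {
  "steps": [
    [-25,20,0,0],
    [0,0,0,0]
  ],
  "claw": 0
}}

```text
time: 11.1
tool_pos: [0.6365, -0.0298, 0.2343]
tool_rot: [0.029, 0.714, 0.699, 0.017]
contact_force: [0.2, -0.4, 0.3]
gripper_width: 0.016
```

```bash
python3 - <<'E'
from h import *
where()
im,d=grab_frame('top');cv2.imwrite('pics/top3.png',cv2.resize(im[130:300,210:370],None,fx=4.5,fy=3.5)[:,:,::-1])
C=cloud('top',d); D2=np.load("top2.npz"); C2=cloud('top',D2['d'])
# cover heights near the front-left & rear, before/after
for nm,(x,y) in dict(fl=(-45,62),ml=(0,62),rl=(60,62),fm=(-50,25)).items():
    u,v=w2pix('top',p2w(x,y,106))[0].round().astype(int); s=np.s_[v-3:v+4,u-3:u+4]
    print(nm,np.median(C2[s][...,2]).round(4),np.median(C[s][...,2]).round(4))
E
```

```text
t 11.1 printer-frame TCP [ -11.2 -163.3  234.3] A-yaw deg 83.1 F [ 0.2 -0.4  0.3] w 0.02 j [-0.16  0.04  1.63 -0.01  1.41 -0.14]
fl 0.1125 0.1067
ml 0.1106 0.1068
rl 0.1076 0.1059
fm 0.1121 0.1072
```

View pics/top3.png

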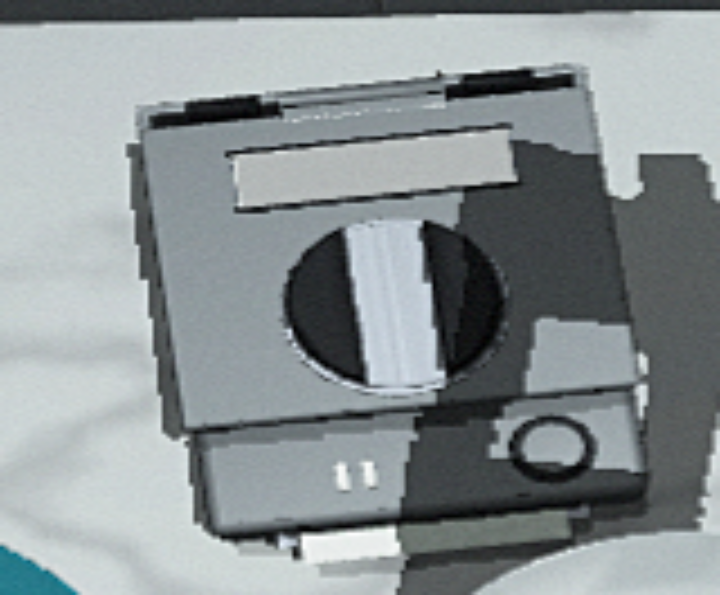

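The slot now runs fore and aft and the cover is flush: about 106.7 mm at the front and 105.9 mm at the rear, where it had been 112.5 mm at the front before locking. Next is the feed button.

```bash
python3 -c "
from h import *
plan([(-90,-60,200,83),(-90,-48,120,83)],40);print(R.from_quat(np.roll(state()['tool_rot'],-1)).as_matrix()[:,2].round(3))"
```

```text
[[23, -22, 9, 0.0], [23, -23, 8, 0.0], [23, -22, 9, 0.1], [23, -23, 8, 0.0], [4, 0, 27, 0.0], [4, -1, 27, 0.0], [4, 0, 26, 0.0]]
[ 0.064 -0.017 -0.998]
```

Emit:
{"fn": "step_arm", "kwargs": {
  "steps": [
    [23,-22,9,0],
    [23,-23,8,0],
    [23,-22,9,0],
    [21,-15,8,0],
    [4,0,27,0],
    [4,0,27,0],
    [2,0,15,0],
    [0,0,0,0]
  ]
}}

```text
time: 11.95
tool_pos: [0.5584, 0.0827, 0.1246]
tool_rot: [0.029, 0.713, 0.701, 0.02]
contact_force: [-0.5, 0.4, 0.5]
gripper_width: -0.005
```

```bash
python3 -c "
from h import *
where();plan([(-82,-48,90,83)],40);print(R.from_quat(np.roll(state()['tool_rot'],-1)).as_matrix()[:,2].round(3))"
```

```text
t 11.95 printer-frame TCP [-77.8 -43.7 124.6] A-yaw deg 83.3 F [-0.5  0.4  0.5] w -0.0 j [ 0.02 -0.04  1.9  -0.02  1.22  0.04]
[[-5, -4, 35, 0.3]]
[ 0.07  -0.013 -0.997]
```

Emit:
{"fn": "step_arm", "kwargs": {
  "steps": [
    [-3,-4,14,0],
    [-1,-3,14,0],
    [0,0,8,0],
    [0,0,0,0]
  ]
}}

```text
time: 12.35
tool_pos: [0.555, 0.0779, 0.0881]
tool_rot: [0.03, 0.713, 0.7, 0.022]
contact_force: [-0.2, 1.2, -0.4]
gripper_width: 0.0
```

```bash
python3 -c "
from h import *
where()"
```

```text
t 12.35 printer-frame TCP [-81.6 -48.1  88.1] A-yaw deg 83.3 F [-0.2  1.2 -0.4] w 0.0 j [ 0.01 -0.01  1.93 -0.02  1.15  0.04]
```

Emit:
{"fn": "step_arm", "kwargs": {
  "steps": [
    [0,0,8,0],
    [0,-1,5,0],
    [0,0,4,0],
    [0,0,3,0],
    [0,0,2,0]
  ]
}}

```text
time: 12.85
tool_pos: [0.557, 0.0773, 0.0689]
tool_rot: [0.03, 0.713, 0.7, 0.022]
contact_force: [-12.0, -0.5, 21.2]
gripper_width: -0.003
```

```bash
python3 -c "
from h import *
where()"
```

```text
t 12.85 printer-frame TCP [-79.7 -48.9  68.9] A-yaw deg 83.2 F [-12.   -0.5  21.2] w -0.0 j [ 0.01  0.02  1.94 -0.02  1.11  0.04]
```

The button bottomed out (tip z 68.9 mm, 21 N). I'll release it and retreat clear of the printer.

Emit:
{"fn": "step_arm", "kwargs": {
  "steps": [
    [0,0,-4,0],
    [0,0,-10,0],
    [0,0,-40,0],
    [0,0,-45,0],
    [-40,0,-40,0],
    [-45,0,0,0],
    [-45,0,0,0],
    [0,0,0,0]
  ]
}}

```text
time: 13.65
tool_pos: [0.5467, -0.0495, 0.2152]
tool_rot: [0.035, 0.711, 0.702, 0.023]
contact_force: [-0.9, 0.5, 0.4]
gripper_width: 0.002
```

```bash
python3 - <<'E'
from h import *
where()
im,d=grab_frame('top');cv2.imwrite('pics/top4.png',im[110:400,130:520][:,:,::-1])
C=cloud('top',d)
for nm,(x,y,z) in dict(fl=(-45,62,106),ml=(0,62,106),rl=(60,62,106),fm=(-50,25,106),btn=(-80,-48,74)).items():
    u,v=w2pix('top',p2w(x,y,z))[0].round().astype(int); s=np.s_[v-3:v+4,u-3:u+4]
    print(nm,np.median(C[s][...,2]).round(4))
for l in("pepper_mill_mid","salt_shaker_mid","jam_jar_mid","price_block_1_mid"): print(l,[(round(b['p'],2),np.round(b['box']).tolist()) for b in boxes_of('top',l)[:2]])
E
```

```text
t 13.65 printer-frame TCP [-102.5 -174.   215.2] A-yaw deg 83.5 F [-0.9  0.5  0.4] w 0.0 j [-0.23 -0.18  1.86  0.    1.37 -0.21]
fl 0.1075
ml 0.1071
rl 0.1064
fm 0.1072
btn 0.0739
pepper_mill_mid [(0.84, [158.0, 154.0, 39.0, 46.0])]
salt_shaker_mid [(0.77, [172.0, 209.0, 30.0, 26.0]), (0.39, [238.0, 152.0, 112.0, 101.0])]
jam_jar_mid [(0.69, [276.0, 193.0, 43.0, 48.0])]
price_block_1_mid [(0.55, [260.0, 316.0, 34.0, 12.0])]
```

View pics/top4.png

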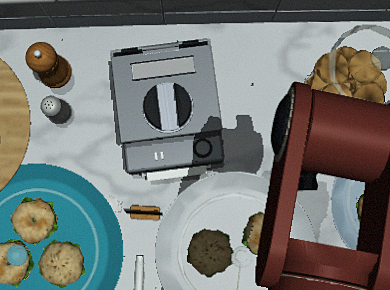

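```bash
python3 -c "
from h import *
print(job_done())"
```

```text
the job is handed in; nothing more can be done
None
```

The job is done and handed in at about 13.9 s of the 53 s allowed; the hand-in reports no verdict.

- **Cover:** I pushed it down from behind at its front left with the shut fingers until the tip was at 106 mm, pressing with about 20 N.
- **Fastener:** I set the partly spread fingers in the slot, pressed down with about 24 N and turned it clockwise. At the stop the wrist moment rose to 1.6 N m.
- **Locked by itself:** The picture taken after I let go shows the slot running fore and aft. The cover's front is at 106.7 mm, where it was 112.5 mm unlocked. After the button press it read 107.5 mm at the front and 106.4 mm at the rear, still about level.
- **Feed button:** Only after that I pressed it to the bottom, with the tip at 68.9 mm and 21 N. Once released, its top read 73.9 mm, so it came back up.

**Things around the printer:** The pepper mill, salt shaker and price sign stand where they were. The arm hid the jam jar in the last picture, and the network's one jar report there was really the fastener. So the jar wasn't checked by eye at the end, but the arm stayed well above it and I saw no unexpected contact force in the readings.

The tool had tilted about 4° from vertical by the end, from small errors adding up. It did not affect the result.

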